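# Empty the rover's dump bucket and lock it for transport

## Robot

A 7-joint arm with a two-finger parallel gripper is mounted at the origin on the work surface. World frame = base frame: x ahead of the robot, y to its left, z up, the work surface at z = 0. Lengths are in m, angles in degrees, forces in N, time in s.
With the tool pointing down it reaches from about 0.35 to 0.775 m from the base axis. Payload 3.1 kg.
Tool frame: the origin (TCP) lies on the centre line of the jaws, within the pads' length; the fingertips stand 17 mm ahead of it and the grasp point (between the pads) lies 2 mm behind it (robot.tip_reach is the distance from the TCP to the fingertips, in m); z points along the fingers, y is the line along which they close (so a half turn about z gives the same grasp; the last joint's range is limited). The gripper opens to 85 mm and grips with 20 to 120 N. Pads are 22 mm wide; open, the fingers measure 114 mm over their backs; the gripper's body (76 mm by 85 mm) begins 54 mm behind the grasp point. The pads swing forward as they close: fully open they stand 13 mm farther back than shut.
Start: joints at [-72.405, 17.813, 0.802, 86.603, -0.252, 75.585, -1.558], TCP at [0.188, 0.517, 0.248] pointing down, gripper open.
Joint ranges: [-154.91, 154.91], [-16.99, 109.72], [-72.82, 74.43], [7.12, 147.25], [-82.49, 262.49], [11.32, 116.49], [-174.64, 174.64]. Speed limits (degrees/s): [159.86, 159.86, 180, 180, 180, 180, 180].

## Interface

Orientations are given as [roll, pitch, yaw] about the fixed x, y, z axes, in that order (R = Rz(yaw) Ry(pitch) Rx(roll)).
In Python, from station import robot, fingers, vision, workorder, recognise gives the robot as it stands. Calls block until the motion is done:
- robot.move_to(position, orientation): joint-space move of the TCP to a pose.
- robot.line_to(position, orientation=None, velocity=0.15, f_stop=None): straight line of the TCP; orientation=None keeps the orientation; velocity is the mean speed in m/s. With f_stop (N) it stops when the force on the tool has changed by that much, and returns True; else False.
- robot.move_j(angles): joint-space move.
- fingers.gripper_to(opening, force=None): opening from 0.0 (shut) to 1.0 (fully open); force is the grip in N (None keeps the last); returns when the fingers have stopped.
- robot.pause(seconds).
- robot.inverse_kinematics(position, orientation): joint angles nearest the present ones, or None.
- vision.grab_frame(name): name is "side" or "top"; returns the picture (420x560x3 uint8, red, green, blue); there is no depth.
- vision.calibration(name): a dict with "mtx" (3x3 intrinsics, pixels), "extrinsics" (4x4, takes a point from world to camera coordinates). Camera axes: x right, y up, looking along -z (the intrinsics and any distortion apply to the point x, -y, -z); pixel columns grow to the right and rows downward; lengths in m; the calibration is good to about 2 mm. A picture is of the moment at which its call begins. calibration takes no time and is no camera call.
A pose or a line that the arm cannot do raises robot.PlanningError and nothing moves.
- workorder.close_job(): hands the job in; it is judged then, once.
Trained networks look in the newest picture that a camera, given by its name, has taken for a name from the list of things; names that differ only in an ending like _2 or _b are one class to them, and where a whole thing is asked for, a point or a joint stands for the part that bears it (a point fixed in the world has none). Each returns a list of dicts, best first, with "p" (0 to 1); they miss things now and then, are a little off and sometimes report something else, mostly with a low value. They report only what shows in the picture. A call takes as long as a camera call. They do not tell look-alikes from the thing itself.
- recognise(label, camera): "rect" ([centre column, centre row, width, height] in pixels, round what is visible of it).
Readings, each from a call of its own:
- robot.current_time_s(): time.
- robot.current_joint_positions(): joint angles.
- robot.current_dq(): joint speeds.
- robot.current_joint_torque(): joint torques, N m.
- robot.current_tool_pos(): TCP position.
- robot.current_eef_rot(): TCP orientation.
- robot.current_contact_force(): force on the tool from outside, world axes, zero at the start.
- robot.current_torque(): the same for the moment, N m.
- robot.current_finger_gap(): opening from 0.0 (shut) to 1.0 (fully open).
- robot.current_gripper_force(): force on a finger pad.
Only numpy, scipy, OpenCV 4.12 (cv2) and the standard library are available. Lean on these libraries where they do the work, as an engineer would, in place of code of your own. Each camera call takes 0.05 s, during which the arm holds its last target. There are 200 camera calls.

## Task

Empty the model rover and lock its dumper for transport: push the orange plate forward so that the bucket tips past its latch and drops the red ball into the yellow tray, and let the bucket swing back upright. Then turn the leaning lock collar clockwise, from the red towards the green mark, until it is fully home at its stop with its orange stripe on the green mark, and let go. Leave everything else on the desk where it is.

Things in the scene. Friction and masses are not known exactly. Their poses are not given: they have to be found in the camera images.
- rover: White four-wheeled model rover, bolted down: deck 165 (x) x 210 mm (y), top of the deck 60 mm above the table. Origin at table level under its middle, x = forward, the way the bucket dumps; y = its left; z up. Bucket on its left, leaning lock turret on its right.
- bucket_pivot (a point): Fixed point in the middle of the bucket's pivot line, 115 mm above the table. Axes as the rover's: x = dumping direction, y = pivot line, z up. The bucket hangs between two upright plates at y = -43 and +43 mm, which end 11 mm above the pivot.
- bucket_plate (a point): Centre of the rear face of the orange push plate on top of the blue bucket's rear wall (60 mm wide, 34 high, 6 thick); moves with the bucket. Upright, it is 35 mm behind and 46 mm above the pivot, its top edge 63 mm above the pivot. On the rover, nothing within 70 mm behind it is higher than 80 mm above the table.
- bucket (a joint): Tilt of the bucket, rad: 0 upright, grows as it tips forward, end stop 1.2. A spring always returns it. Pushing forward on the plate takes about 4 N to start, some 6 to 8 N over the latch at 0.05 to 0.2, briefly less past it, then up to about 9 N near the stop. The ball rolls out near the end of the travel, at about 0.9 to 1.15. Released, it swings back to 0 by itself in under 1 s.
- ball_center (a point): Centre of a red ball, 40 mm across, about 30 g, at the start lying loose in the bucket.
- tray_in (a point): Centre of the inner floor of the yellow open tray (120 x 120 mm inside along its x and y, floor 5 mm and walls 38 mm above the table, fixed) in front of the rover, at the foot of its short chute. z up.
- lock: Fixed leaning turret of the lock, on the rover's right; z = its axis, 32 degrees from vertical, x = downhill. White flange 86 mm across with a green mark at +x (locked) and a red mark 2.4 rad anticlockwise from it (open). Its steel stem carries the collar. Origin 65 mm below the collar's centre along the axis.
- lock_ring (a point): Centre of the dark knurled lock collar, captive on the turret's stem: 52 mm across, 26 mm tall along its axis, free all round to grip across its diameter. The axes do not turn with it: z = collar's axis pointing out of the turret, 32 degrees from vertical, x = downhill. The stem ends 17 mm above this point along z, the flange lies 27 mm below it.
- collar (a joint): Rotation of the collar, rad, growing clockwise seen from outside (looking along -z of lock_ring). 0 = open, orange stripe at the red mark; 2.4 = locked, stripe at the green mark and a hard stop felt. Starts at 0 to 0.5. Friction about 0.12 N m; it stays where it is left. Most wrists need more than one grasp.
- spare_wheel: Bystander, to be left alone: black rubber wheel lying flat, 56 mm across, 22 mm high. Origin at the centre of its underside.
- gear_block: Bystander, to be left alone: green block 24 x 88 x 16 mm, lying on the table. Origin at the centre of its underside.
- pin_jar: Bystander, to be left alone: small clear jar with blue cap, 50 mm across, 65 mm high. Origin at the centre of its underside.
- mug: Bystander, to be left alone: white mug, 80 mm across, 90 mm high. Origin at the centre of its underside.
- tumbler: Bystander, to be left alone: drinking glass, 68 mm across, 110 mm high. Origin at the centre of its underside.
- mouse: Bystander, to be left alone: black and red computer mouse, 105 x 60 x 33 mm. Origin at the centre of its underside.
- screwdriver: Bystander, to be left alone: screwdriver lying on the table. Origin at the centre of its underside.
- ball: The same red ball (its centre is point ball_center).
Mind the look-alikes: they are no part of the job. There is more than one size of the part that bears tray_in; the job needs the smaller.

How it is judged:
By the outcome, as a careful person would: the job done as asked, in the order asked, and still so for the second after the job is handed in, with the robot touching nothing.
It also fails if it takes over 64 s, if anything falls off the work surface, if the arm or the gripper's body presses on something with over 40 N, if the wrist force passes 120 N, or if a joint passes its speed limit or range.

## Working session

There is one attempt and no reset: what is moved stays moved. The work goes in short steps, each a Python script; the robot and the scene stay as the last script left them, time stands still between calls to the robot, and variables do not carry over. Pictures are saved under pics/ and viewed, at most 10 in all, crops included, and the job is handed in when it is done.

```bash
mkdir -p pics; ls; python3 - <<'E'
from station import robot, fingers, vision, workorder, recognise
import cv2,numpy as np
for c in("side","top"):
    im=vision.grab_frame(c); cv2.imwrite(f"pics/{c}0.png",im[:,:,::-1])
    k=vision.calibration(c); print(c,{a:np.round(b,4).tolist() for a,b in k.items() if b is not None})
    for l in("rover","bucket_plate","ball_center","tray_in","lock","lock_ring"):
        print(l,[(np.round(d["rect"]).astype(int).tolist(),round(d["p"],2)) for d in recognise(l,c)[:3]])
print(robot.current_time_s())
E
```

```text
pics
side {'mtx': [[418.94, 0.0, 283.4168], [0.0, 418.94, 207.5164], [0.0, 0.0, 1.0]], 'extrinsics': [[0.9577, -0.2878, -0.0037, -0.5002], [0.1903, 0.6234, 0.7584, -0.214], [-0.216, -0.727, 0.6518, -1.1112], [0.0, 0.0, 0.0, 1.0]]}
rover [([289, 250, 87, 110], 0.86)]
bucket_plate [([299, 217, 35, 41], 0.83), ([258, 196, 36, 37], 0.65), ([344, 231, 56, 49], 0.51)]
ball_center [([296, 219, 8, 6], 0.58)]
tray_in [([344, 232, 54, 52], 0.76), ([298, 162, 66, 48], 0.73), ([298, 218, 37, 37], 0.3)]
lock [([294, 262, 37, 30], 0.86)]
lock_ring [([298, 263, 35, 30], 0.83), ([289, 250, 84, 109], 0.65)]
top {'mtx': [[539.466, 0.0, 285.038], [0.0, 539.466, 205.6393], [0.0, 0.0, 1.0]], 'extrinsics': [[0.0588, -0.9983, -0.0008, 0.02], [0.9756, 0.0573, 0.2118, -0.5278], [-0.2113, -0.0133, 0.9773, -1.4391], [0.0, 0.0, 0.0, 1.0]]}
rover [([334, 210, 96, 78], 0.67)]
bucket_plate [([311, 191, 31, 34], 0.89)]
ball_center []
tray_in [([309, 153, 46, 44], 0.7), ([180, 150, 82, 79], 0.57), ([330, 209, 95, 78], 0.45)]
lock [([356, 214, 39, 36], 0.73)]
lock_ring []
0.7
```

View pics/side0.png

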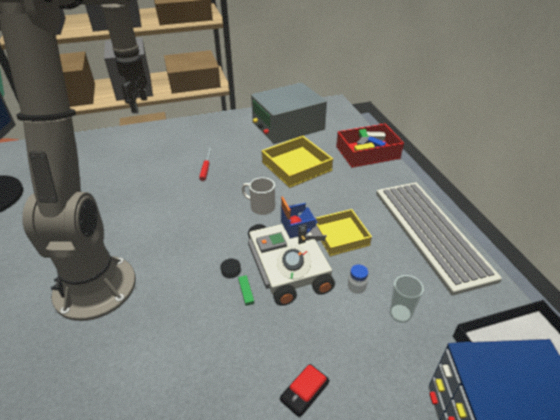

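View pics/top0.png

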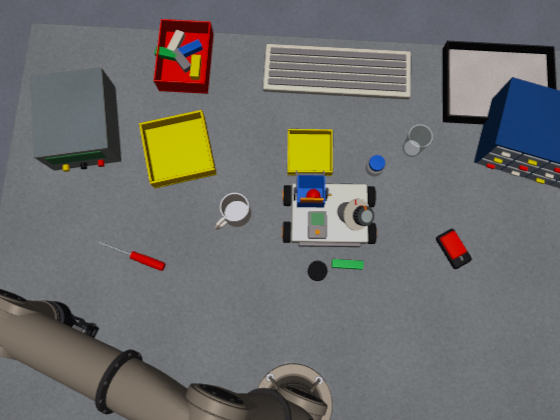

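The side view shows the rover at about (290,255), the bucket at (297,215), the collar at (293,260) and the small tray at (343,231). In the top view the bucket is at (311,190), the collar at (360,214) and the small tray at (310,152). I'll zoom in on both.

```bash
cat > h.py <<'E'
import numpy as np,cv2
from scipy.optimize import least_squares
from station import robot, fingers, vision, workorder, recognise
def proj(c,P):
    k=vision.calibration(c);E=np.array(k["extrinsics"]);P=np.atleast_2d(P)
    q=P@E[:3,:3].T+E[:3,3];q=q*[1,-1,-1]
    u=q@np.array(k["mtx"]).T
    return u[:,:2]/u[:,2:]
def atz(c,uv,z):
    return least_squares(lambda p:(proj(c,[p[0],p[1],z])[0]-uv),[.5,0]).x
def crop(c,x,y,w,h,s,name):
    im=vision.grab_frame(c)[y:y+h,x:x+w,::-1]
    im=cv2.resize(im,None,fx=s,fy=s,interpolation=cv2.INTER_CUBIC)
    cv2.imwrite(f"pics/{name}.png",im);return im
E
python3 - <<'E'
from h import *
a=crop("side",230,180,145,130,5,"s1");b=crop("top",265,120,125,145,4,"t1")
for uv in [(288,186),(374,188),(371,244),(286,242)]: print(uv,atz("top",uv,.03).round(3))
E
```

```text
(288, 186) [0.589 0.046]
(374, 188) [ 0.598 -0.198]
(371, 244) [ 0.437 -0.194]
(286, 242) [0.428 0.043]
```

View pics/s1.png

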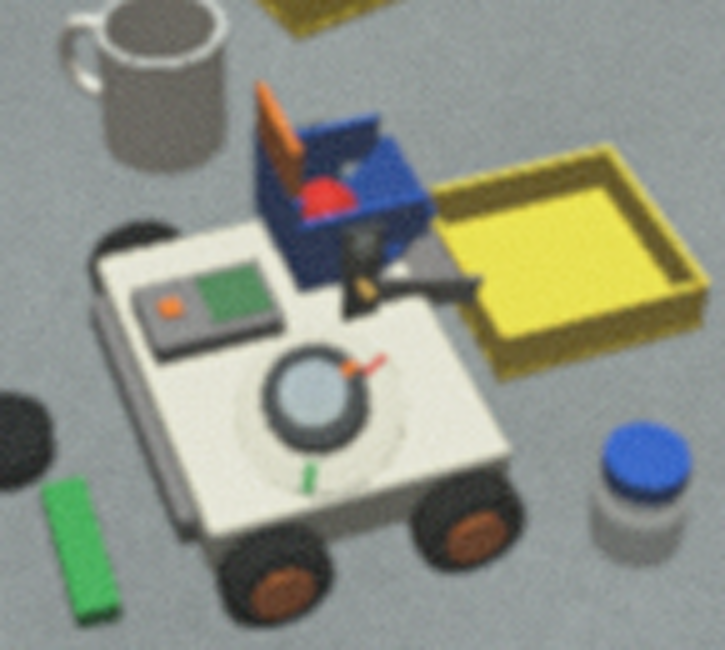

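View pics/t1.png

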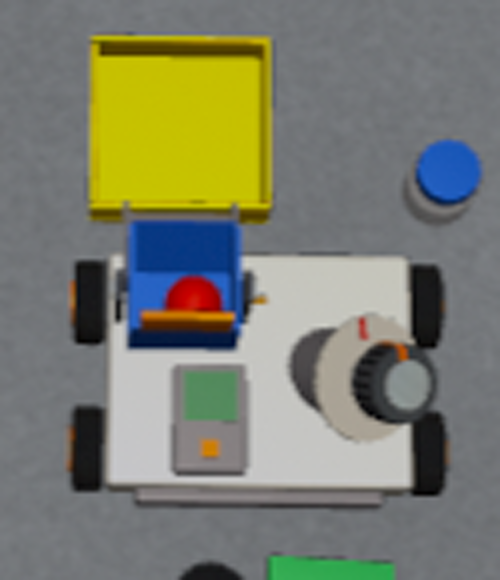

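The side crop shows the orange plate's top edge from (260,82) to (300,150), the collar at (316,398), the green mark at (310,480) and the red mark at (373,365). The top crop shows the plate at (188,318) and the stem end at (410,385). The ball lies in the bucket and the stripe is near red. Next I'll fit the poses.

```bash
cat > fit.py <<'E'
from h import *
S=lambda u,v:np.array([230+u/5-.4,180+v/5-.4]);T=lambda u,v:np.array([265+u/4-.4,120+v/4-.4])
def rz(a):return np.array([[np.cos(a),-np.sin(a),0],[np.sin(a),np.cos(a),0],[0,0,1]])
h=.0825;w=.105
dk=[("top",T(106,256),(h,w)),("top",T(408,258),(h,-w)),("top",T(412,488),(-h,-w)),("top",T(106,487),(-h,w)),
("side",S(97,257),(-h,w)),("side",S(510,452),(h,-w)),("side",S(207,533),(-h,-w))]
def f(p):
    return np.concatenate([proj(c,rz(p[2])@[a,b,0]+[p[0],p[1],.06])[0]-uv for c,uv,(a,b) in dk])
r=least_squares(f,[.5,-.07,0]);yaw=r.x[2]
print("rover",r.x.round(4),r.fun.round(1))
# plate top edge ends & pivot, in rover yaw: pivot (x,y), z=.115
pl=[("top",T(141,313),30),("top",T(236,315),-30),("side",S(260,82),30),("side",S(301,148),-30)]
def g(p):
    return np.concatenate([proj(c,rz(yaw)@[-.032,y/1e3,.063]+[p[0],p[1],.115])[0]-uv for c,uv,y in pl])
r2=least_squares(g,[.5,0]);print("pivot",r2.x.round(4),r2.fun.round(1), "in rover",(rz(-yaw)@[*(r2.x-r.x[:2]),0]).round(4))
t=np.radians(32)
def RL(az): return rz(az)@np.array([[np.cos(t),0,np.sin(t)],[0,1,0],[-np.sin(t),0,np.cos(t)]])
c24=np.array([np.cos(2.4),np.sin(2.4),0])
obs=[("top",T(411,385),"s"),("side",S(311,392),"s"),("side",S(310,478),"g"),("side",S(374,365),"r"),("top",T(363,328),"r"),
("top",T(395,383),"c"),("side",S(316,398),"c")]
def k(p):
    R=RL(p[3]);P={"s":[0,0,.017],"c":[0,0,.0],"g":[p[4],0,-.027],"r":p[4]*c24+[0,0,-.027]}
    return np.concatenate([proj(c,R@P[n]+p[:3])[0]-uv for c,uv,n in obs])
r3=least_squares(k,[.5,-.15,.15,-1.6,.037]);print("lock",r3.x.round(4),r3.fun.round(1),"az",np.degrees(r3.x[3]), "rov",(rz(-yaw)@[*(r3.x[:2]-r.x[:2]),0]).round(4))
E
python3 fit.py
```

```text
rover [ 0.5141 -0.0706  0.0456] [-0.1 -1.  -0.3 -0.6 -0.2  0.6 -0.7 -0.2 -1.   0.6  0.4  0.2 -0.   1. ]
pivot [ 0.5558 -0.0146] [-0.4 -0.2 -0.6 -0.4  0.2  0.6 -0.4  1.3] in rover [0.0443 0.054  0.    ]
lock [ 0.4986 -0.1582  0.1198 -2.0502  0.035 ] [-0.1 -0.1  0.2  0.  -0.2 -0.  -0.1 -0.   0.1 -0.1  0.1 -0.2 -0.2  0.1] az -117.46946186595635 rov [-0.0194 -0.0868  0.    ]
```

The fit residuals are under about 1 px and agree with the given sizes. I'll push the bucket along its arc, guarding on force, and check the lock IK at the same time.

```bash
cat >> h.py <<'E'
from scipy.spatial.transform import Rotation as Ro
YAW=.0456; PIV=np.array([.5558,-.0146,.115]); C=np.array([.4986,-.1582,.1198]); AZ=-2.0502
RL=(Ro.from_euler('z',AZ)*Ro.from_euler('y',np.radians(32))).as_matrix()
AX=RL[:,2]
def lockrot(phi): # tool z=-axis; grows clockwise seen from outside
    return Ro.from_matrix(RL@np.diag([1,-1,-1.])@Ro.from_euler('z',phi).as_matrix()).as_euler('xyz',degrees=True).tolist()
DOWN=[180,0,float(np.degrees(YAW))]
def push(th,gap=0):
    r=np.array([-.035-gap,.046]);x=r[0]*np.cos(th)+r[1]*np.sin(th);z=-r[0]*np.sin(th)+r[1]*np.cos(th)
    x-=.011;z+=robot.tip_reach
    return (PIV+[x*np.cos(YAW),x*np.sin(YAW),z]).tolist()
E
python3 - <<'E'
from h import *
for d in range(-180,180,30):
    q=robot.inverse_kinematics((C+.001*AX).tolist(),lockrot(np.radians(d)))
    print(d,None if q is None else np.round(q).tolist())
fingers.gripper_to(0.0,40)
p=push(0,.03)
robot.move_to([p[0],p[1],.28],DOWN)
robot.line_to(p); f0=np.array(robot.current_contact_force())
print(p,robot.current_time_s(),f0.round(1))
for th in np.arange(0,1.05,.15):
    s=robot.line_to(push(th),velocity=.12,f_stop=35)
    print(round(th,2),s,(np.array(robot.current_contact_force())).round(1),robot.current_time_s())
    if s:break
crop("side",230,160,145,120,5,"s2")
E
```

```text
-180 [-8.0, 40.0, 64.0, 106.0, -63.0, 86.0, 51.0]
-150 [-5.0, 36.0, 58.0, 106.0, -60.0, 81.0, 19.0]
-120 [-4.0, 36.0, 57.0, 106.0, -59.0, 81.0, -12.0]
-90 [-8.0, 40.0, 64.0, 106.0, -63.0, 86.0, -39.0]
-60 [-8.0, 40.0, 64.0, 106.0, -63.0, 86.0, -69.0]
-30 [-8.0, 40.0, 64.0, 106.0, -63.0, 86.0, -99.0]
0 [-8.0, 40.0, 64.0, 106.0, -63.0, 86.0, -129.0]
30 [79.0, 40.0, -62.0, 103.0, 3.0, 54.0, 145.0]
60 [59.0, 28.0, -31.0, 103.0, -22.0, 56.0, 137.0]
90 [44.0, 25.0, -10.0, 104.0, -32.0, 60.0, 116.0]
120 [19.0, 26.0, 22.0, 105.0, -45.0, 67.0, 97.0]
150 [4.0, 30.0, 43.0, 105.0, -53.0, 74.0, 73.0]
[0.47987900198911193, -0.01806439908652737, 0.178] 4.5833 [-0.4  0.1  0.6]
0.0 False [-2.3  0.8 -2.1] 4.9833
0.15 False [-4.3  0.2 -0.4] 5.2333
0.3 False [-1.7  1.5  0.2] 5.4833
0.45 False [-3.2  1.4  0.9] 5.7333
0.6 False [-4.5  1.7  1.1] 5.9833
0.75 False [-4.3  1.3  2.7] 6.2333
0.9 False [-4.7  1.1  4.1] 6.4833
1.05 False [-5.   1.7  4.8] 6.7333
```

View pics/s2.png

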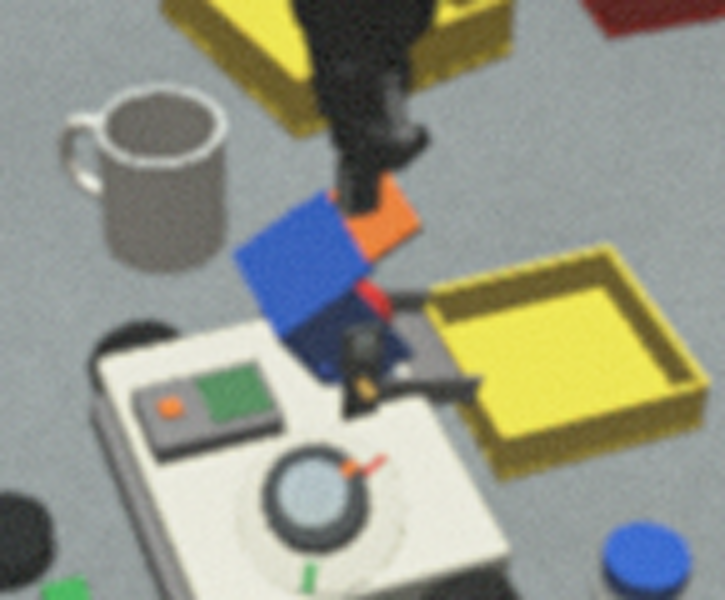

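The bucket is tipped about 1 rad and the plate is under the fingertip. The ball is at its lip at crop (375,298) and is rolling out. I'll push on to the stop, wait, then retrace.

```bash
python3 - <<'E'
from h import *
for th in (1.12,1.18,1.22):
    s=robot.line_to(push(th),velocity=.1,f_stop=15)
    print(th,s,np.round(robot.current_contact_force(),1))
    if s:break
robot.pause(.8)
for th in (.9,.6,.3,0.):robot.line_to(push(th),velocity=.2)
p=push(0,.04);robot.line_to(p,velocity=.2);robot.line_to([p[0],p[1],.28],velocity=.25)
robot.pause(.3)
crop("top",265,120,125,145,4,"t3");print(robot.current_time_s(),np.round(robot.current_joint_positions()))
for d in range(-180,180,30):
    q=robot.inverse_kinematics((C+.001*AX).tolist(),lockrot(np.radians(d)))
    print(d,None if q is None else np.round(q).tolist())
E
```

```text
1.12 False [-3.9  1.1  6.3]
1.18 False [-2.7  2.3  5.5]
1.22 False [-3.7  1.7  5.4]
10.5917 [-42.   9.  49.  96.  -7.  78. -80.]
-180 [-0.0, 32.0, 50.0, 106.0, -56.0, 77.0, 46.0]
-150 [-0.0, 33.0, 50.0, 106.0, -56.0, 77.0, 16.0]
-120 [-1.0, 33.0, 51.0, 106.0, -57.0, 78.0, -14.0]
-90 [1.0, 32.0, 48.0, 105.0, -55.0, 76.0, -45.0]
-60 [-2.0, 34.0, 53.0, 106.0, -58.0, 79.0, -73.0]
-30 [-6.0, 37.0, 59.0, 106.0, -61.0, 82.0, -101.0]
0 [-9.0, 41.0, 66.0, 106.0, -64.0, 87.0, -128.0]
30 [-11.0, 44.0, 71.0, 106.0, -67.0, 91.0, -156.0]
60 [79.0, 40.0, -62.0, 103.0, 3.0, 54.0, 115.0]
90 [-3.0, 34.0, 54.0, 106.0, -58.0, 79.0, 137.0]
120 [-2.0, 34.0, 53.0, 106.0, -58.0, 79.0, 107.0]
150 [-1.0, 33.0, 51.0, 106.0, -57.0, 78.0, 76.0]
```

View pics/t3.png

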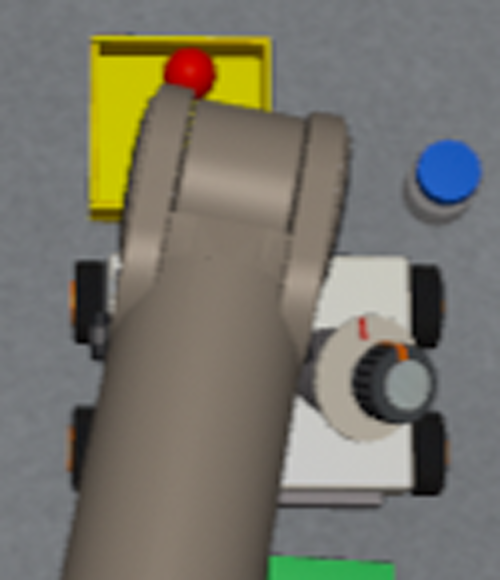

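The ball is in the small tray at crop (190,72) and the collar is untouched. Next I'll grasp the collar and turn it (j7 decreasing) in steps, watching the axial moment.

```bash
python3 - <<'E'
from h import *
phi=-np.pi
fingers.gripper_to(1.0,50)
robot.move_to((C+.12*AX).tolist(),lockrot(phi))
s=robot.line_to((C+.002*AX).tolist(),velocity=.12,f_stop=10)
print("app",s,robot.current_time_s(),np.round(robot.current_contact_force(),1))
fingers.gripper_to(0.0,50)
print("gap",robot.current_finger_gap(),robot.current_gripper_force(),np.round(robot.current_contact_force(),1),np.round(robot.current_torque(),2))
q=list(robot.current_joint_positions())
t0=np.dot(robot.current_torque(),AX);q0=q[6]
while q0-q[6]<100:
    q[6]-=10; robot.move_j(q)
    m=np.dot(robot.current_torque(),AX)-t0
    print(round(q0-q[6]),round(m,2),np.round(np.linalg.norm(robot.current_contact_force()),1))
    if abs(m)>.6:break
print(robot.current_time_s(),np.round(q),robot.current_finger_gap())
crop("side",230,160,145,120,5,"s4")
E
```

```text
app False 14.425 [ 0.7 -0.   0.2]
gap 0.5900869326245818 52.56335914134979 [-3.2 -0.7  5.9] [-0.12  0.61  0.33]
10 -0.16 1.5
20 -0.11 1.9
30 -0.11 5.1
40 -0.15 5.4
50 -0.08 6.1
60 -0.18 7.6
70 -0.13 7.4
80 -0.2 8.3
90 -0.11 10.0
100 -0.09 10.5
17.7667 [ -8.  40.  64. 106. -63.  86. -49.] 0.5885134620983563
```

View pics/s4.png

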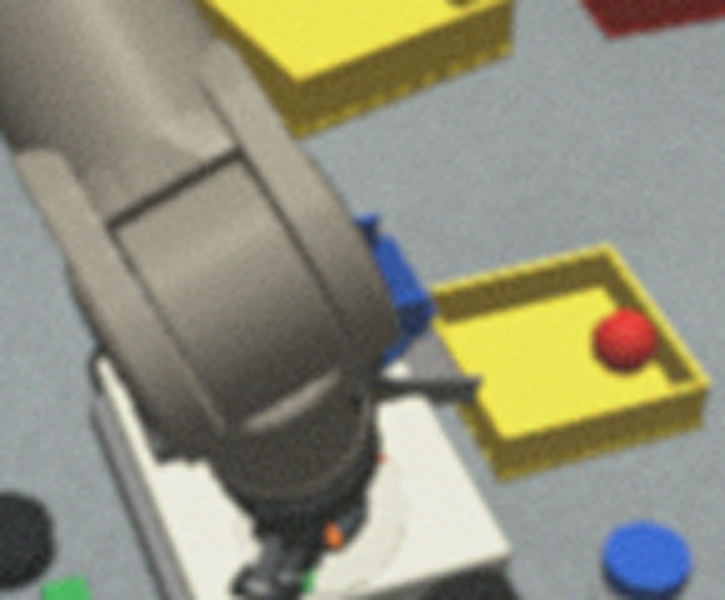

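The orange stripe at (335,537) is approaching the green mark at (308,580), the bucket is upright and the ball is in the tray. I'll continue in small steps to the stop.

```bash
python3 - <<'E'
from h import *
q=list(robot.current_joint_positions());q0=q[6]
m0=np.dot(robot.current_torque(),AX);hit=0
while q0-q[6]<48:
    q[6]-=3; robot.move_j(q)
    m=np.dot(robot.current_torque(),AX)-m0
    print(round(100+q0-q[6]),round(m,2),np.round(np.linalg.norm(robot.current_contact_force()),1))
    if m<-.35:
        hit+=1
        if hit==2:break
print(robot.current_time_s(),robot.current_finger_gap())
robot.pause(.2)
fingers.gripper_to(1.0)
robot.line_to((C+.12*AX).tolist(),velocity=.15)
robot.move_to([.36,-.26,.36],DOWN)
robot.pause(.3)
crop("side",230,180,145,130,5,"s5");crop("top",265,120,125,145,4,"t5");print(robot.current_time_s())
E
```

```text
103 0.06 3.0
106 -0.01 3.7
109 -0.01 3.8
112 0.02 3.9
115 -0.04 5.9
118 0.01 5.5
121 0.03 6.4
124 -0.03 8.5
127 0.03 7.5
130 0.01 8.9
133 0.01 8.6
136 0.87 9.3
139 0.76 7.5
142 0.91 6.9
145 0.76 5.7
148 1.16 6.0
21.8167 0.5897236534413628
24.6583
```

View pics/s5.png

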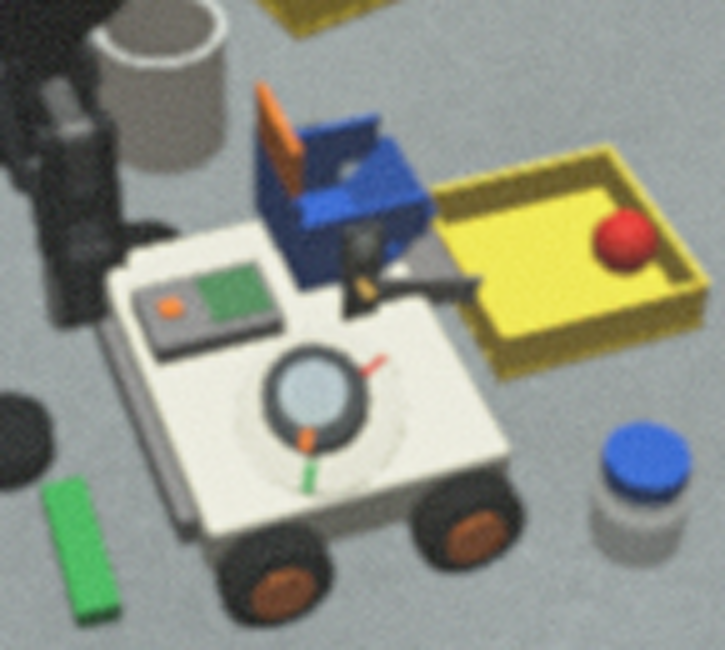

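View pics/t5.png

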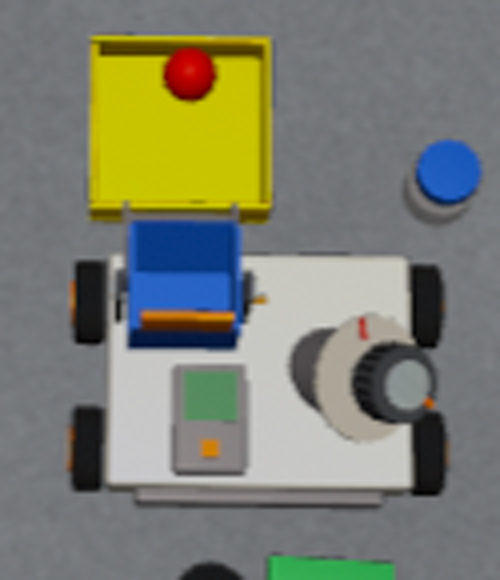

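The stop was felt at 136°. The stripe at (307,440) lines up with the green mark at (309,478), the ball is in the tray, the bucket is upright and the rover, wheel, gear block and jar show no change.

```bash
python3 -c "
from station import workorder
print(workorder.close_job())"
```

```text
the job is handed in; nothing more can be done
None
```

The job is handed in at about 25 s of the 64 s allowed: the ball is in the small yellow tray, the bucket is back upright, and the collar is at its stop with its stripe on the green mark and released.

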